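# Register a printing block in the corner of the registration board

### The arm

A 6-joint arm with a two-finger parallel gripper is mounted at the origin on a cart in front of the work surface, level with it; the furniture and walls round the work are solid. World frame = base frame: x ahead of the robot, y to its left, z up, the work surface at z = 0. Lengths are in mm, angles in rad, forces in N, time in s.
With the tool pointing down it reaches from about 250 to 775 mm from the base axis. Payload 4 kg.
Tool frame: the origin (TCP) lies between the finger pads; the fingertips stand 14 mm ahead of it and the grasp point (between the pads) lies 5 mm behind it; z points along the fingers, y is the line along which they close (so a half turn about z gives the same grasp; the last joint's range is limited). The gripper opens to 85 mm and grips with 20 to 120 N. Pads are 22 mm wide; open, the fingers measure 114 mm over their backs; the gripper's body (76 mm by 85 mm) begins 54 mm behind the grasp point. The pads swing forward as they close: fully open they stand 13 mm farther back than shut.
Start: joints at [-1.208, 0.087, 1.371, -0, 1.684, -0.103], TCP at [247.025, -491.421, 245.341] pointing down, gripper open.
Joint ranges: [-3.1, 3.1], [-0.76, 2.03], [0.27, 2.55], [-1.08, 4.22], [0.17, 2.65], [-2.57, 2.57]. Speed limits (rad/s): [2.79, 2.79, 3.14, 3.14, 3.14, 3.14].

### API

Orientations are given as a unit quaternion [w, x, y, z].
In Python, from station import ctrl, cams gives the robot as it stands. The module is installed in compiled form; this text tells all that it offers.
- The arm moves only by the tool arm_command, never from a script. Its argument "moves" is a list of rows, each a list of 2 entries, a list of its own where there are three numbers: the shift along the tool's x, y, z in mm, then the turn, a rotation vector about the tool's x, y, z in degrees. A call has 1 to 20 rows; each row shifts and turns the commanded pose from where the row before left it, along the tool's axes as they then stand; what a row does not reach is not made up. A row lasts 1/8 s, in which the tool goes at most 62.5 mm and 10.7 degrees, less where a joint would pass 70% of its speed; a pose out of reach is approached as far as the arm can. A call with a gripper value outside its range is refused whole. "claw" is the closure, from -1 (fully open) to 1 (shut), set as the call begins (left out, the last holds). The fingers move at their own pace and stop on an object; "squeeze" is the grip in N (left out, the last holds). Time passes only in rows, so rows that do not move let the fingers close. It gives the time, the measured TCP pose, the force, the opening and the grip force at its end, in the units of the state.
- ctrl.read_state(): the state, without advancing time (a new reading comes with each control period).
- cams.grab_frame(name): name is "scene" or "top"; returns the picture (420x560x3 uint8, red, green, blue); there is no depth.
- cams.camera_info(name): a dict with "fx", "fy", "cx", "cy" (pixels), "dist_coeffs" ([k1, k2, p1, p2, k3] as OpenCV has them; the pictures are not rectified), "extrinsics" (4x4, takes a point from camera to world coordinates). Camera axes: x right, y up, looking along -z (the intrinsics and any distortion apply to the point x, -y, -z); pixel columns grow to the right and rows downward; lengths in mm; the calibration is good to about 2 mm. A picture is of the moment at which its call begins. camera_info takes no time and is no camera call.
- ctrl.job_done(): hands the job in; it is judged then, once.
The state is a dict: "time_s": time; "qpos": joint angles; "qvel": joint speeds; "joint_efforts": joint torques, N m; "position": TCP position; "tool_rot": TCP orientation; "ft_force": force on the tool from outside, world axes, zero at the start; "ft_torque": the same for the moment, N m; "grip_width": finger opening in mm; "finger_force": force on a finger pad.
Only numpy, scipy, OpenCV 4.12 (cv2) and the standard library are available. Lean on these libraries where they do the work, as an engineer would, in place of code of your own. Each camera call takes 0.05 s, during which the arm holds its last target. There are 200 camera calls.

### The job

Ready the beech printing block for a print: push it gently with your fingertips, without pinching it or picking it up, across the plywood registration board until its long side lies flush against the long wooden fence and its end is fully home against the short end stop. Finish with the aluminium side guide pushed along the fence until it rests against the block's free end, so that the block is captive. The block stays flat on the board throughout, and the jar, glue stick and tape roll behind the fence are left where they stand.

Things in the scene. Friction and masses are not known exactly. Their poses are not given: they have to be found in the camera images.
- board: Fixed plywood board, 200 (x) x 340 (y) x 9 mm; place and yaw vary. Origin: centre of its underside, on the desk; z up. Brown fence, 15 mm thick, 18 mm high, along the +x edge (far from the robot), inner face at x = +85 mm. Brown end stop, same section, along the -y end, inner face at y = -155 mm. Seated in the corner, the block's origin is at x = +50, y = -94 mm here.
- block: Plain beech block, 70 (x) x 122 (y) x 26 mm, loose, about 0.15 kg, flat on the board between end stop and guide. Origin: centre of its underside; long sides along its y. Starts 20 to 60 mm short of the fence and 15 to 60 mm short of the end stop, turned up to 0.25 rad from the board's axes.
- guide (a joint): Side guide: travel in m along the fence to the end stop (board's -y), 0 = farthest, limit 0.165, touches a seated block at 0.148. Aluminium bar 16 mm thick (y) from the fence to x = -3 mm of the board, top 32.5 mm over the desk; saddle on the fence and screw head up to 37.5 mm. Moves at 1 to 2 N, stays where left; may push the block before it.
- guide_face (a point): Point on the guide's face that looks at the block (-y of the board), 40 mm from the board's centre line (x = +40), 21 mm above the desk.
- guide_back (a point): Point on the guide's outer face (+y of the board), same x and height, 16 mm from guide_face: push here.
- ink_jar: Dark red ink jar with black cap, 50 mm wide, 57 mm high, standing behind the fence. Origin: centre of its underside. Leave it alone.
- glue_stick: Glue stick, 26 mm wide, 92 mm high, standing behind the fence. Origin: centre of its underside. Leave it alone.
- tape_roll: Roll of clear tape lying flat, 49 mm wide, 20 mm high, behind the fence. Origin: centre of its underside. Leave it alone.

How it is judged:
By the outcome, as a careful person would: the job done as asked, in the order asked, and still so for the second after the job is handed in, with the robot touching nothing.
It also fails if it takes over 48 s, if anything falls off the work surface, if the arm or the gripper's body presses on something with over 40 N, if the wrist force passes 120 N, or if a joint passes its speed limit or range.

## Working session

There is one attempt and no reset: what is moved stays moved. The work goes in short steps, Python scripts to look and compute and a tool call to move; the robot and the scene stay as the last step left them, time stands still between calls to the robot, and variables do not carry over. Pictures are saved under pics/ and viewed, at most 10 in all, crops included, and the job is handed in when it is done.

Besides the shell and the picture viewer there is one more tool, called after "Call:" by a JSON object that holds its "name" and its "arguments". arm_command: Moves the arm, as the interface text tells. Its arguments: {"type":"object","properties":{"moves":{"type":"array","items":{"type":"array"}},"claw":{"type":"number"},"squeeze":{"type":"number"}},"required":["moves"]}

```bash
mkdir -p pics
python3 - <<'E'
from station import ctrl,cams
import cv2,numpy as np
for n in("scene","top"):
    im=cams.grab_frame(n);cv2.imwrite(f"pics/{n}0.png",im[:,:,::-1])
    c=cams.camera_info(n);print(n,c["fx"],c["fy"],c["cx"],c["cy"],c["dist_coeffs"]);print(np.round(c["extrinsics"],4).tolist())
s=ctrl.read_state();print(s)
E
```

```text
scene 545.0816409396984 545.0816409396984 282.19375806854987 211.0499522285634 [0.07206053 0.         0.         0.         0.        ]
[[-0.7602, 0.3135, -0.569, 139.5154], [-0.6495, -0.351, 0.6745, 333.0804], [0.0117, 0.8824, 0.4704, 439.3368], [0.0, 0.0, 0.0, 1.0]]
top 471.5095922435317 471.5095922435317 286.43450677578375 213.91265411612153 [-0.13943187  0.          0.          0.          0.        ]
[[0.0252, 0.9811, -0.1919, 471.3835], [-0.9993, 0.0191, -0.0336, -267.2933], [-0.0293, 0.1926, 0.9808, 887.7582], [0.0, 0.0, 0.0, 1.0]]
{'time_s': 0.1, 'qpos': array([-1.20811877e+00,  8.79330500e-02,  1.37211441e+00, -1.70472333e-05,
        1.68360418e+00, -1.03089171e-01]), 'qvel': array([ 0.0004643 , -0.0013008 , -0.00434453,  0.00103011, -0.00161834,
        0.00127   ]), 'joint_efforts': array([ 3.05455083e-03, -3.53012788e+01, -3.14219677e+01, -1.61178275e-05,
        7.89946265e-03,  1.18529331e-05]), 'position': array([ 246.85625969, -491.02015867,  244.22202102]), 'tool_rot': array([-1.01974005e-03,  9.73004710e-01,  2.30782958e-01, -1.41646903e-04]), 'ft_force': array([-0.50413363, -0.36090104,  0.29115127]), 'ft_torque': array([-0.01780706,  0.03345815, -0.03654041]), 'finger_force': 0.0, 'grip_width': 85.15029044036356}
```

View pics/scene0.png

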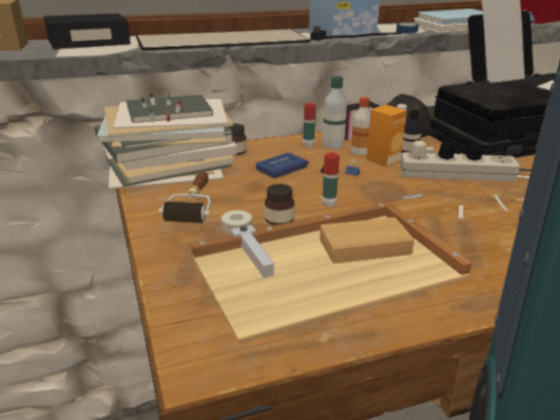

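View pics/top0.png

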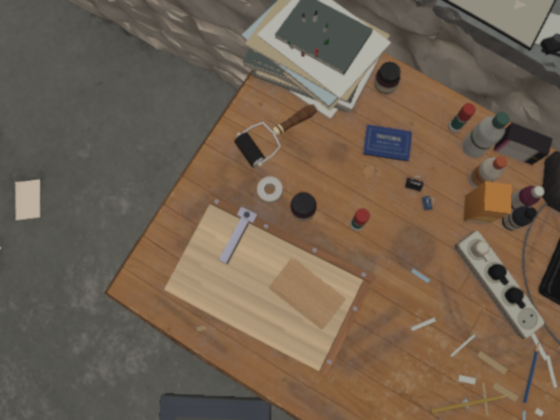

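The scene view shows the board around (330,260), with the block at (365,238) and the guide at (257,252). In the top view the board's corners are near (208,207), (362,285), (320,365) and (167,285), with the block at (307,293) and the guide at (238,235). I'll enlarge the views to read the corners.

```bash
cat > h.py <<'E'
from station import ctrl,cams
import cv2,numpy as np
from scipy.spatial.transform import Rotation as R
def C(n):
    c=cams.camera_info(n);K=np.array([[c["fx"],0,c["cx"]],[0,c["fy"],c["cy"]],[0,0,1]]);return K,np.array(c["dist_coeffs"]),np.array(c["extrinsics"])
def ray(n,p,z):
    K,d,E=C(n);u=cv2.undistortPoints(np.array(p,float).reshape(-1,1,2),K,d)[:,0]
    v=np.c_[u[:,0],-u[:,1],-np.ones(len(u))]@E[:3,:3].T;o=E[:3,3]
    return o+v*((np.reshape(z,(-1,1))-o[2])/v[:,2:])
def proj(n,P):
    K,d,E=C(n);q=(np.array(P,float)-E[:3,3])@E[:3,:3]
    return cv2.projectPoints(q*[1,-1,-1],np.zeros(3),np.zeros(3),K,d)[0][:,0]
def crop(n,x,y,w,h,f,name,im=None):
    im=cams.grab_frame(n) if im is None else im
    cv2.imwrite(name,cv2.resize(im[y:y+h,x:x+w,::-1],None,fx=f,fy=f,interpolation=cv2.INTER_CUBIC))
E
python3 - <<'E'
from h import *
crop("top",160,200,210,172,3.5,"pics/t1.png",cv2.imread("pics/top0.png")[:,:,::-1])
crop("scene",185,175,290,160,2.75,"pics/s1.png",cv2.imread("pics/scene0.png")[:,:,::-1])
E
```

```text
(no output)
```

View pics/t1.png

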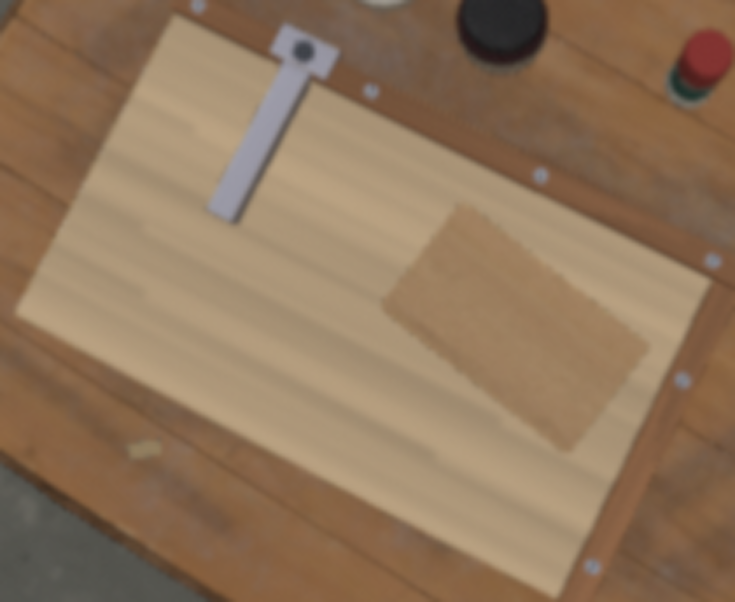

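View pics/s1.png

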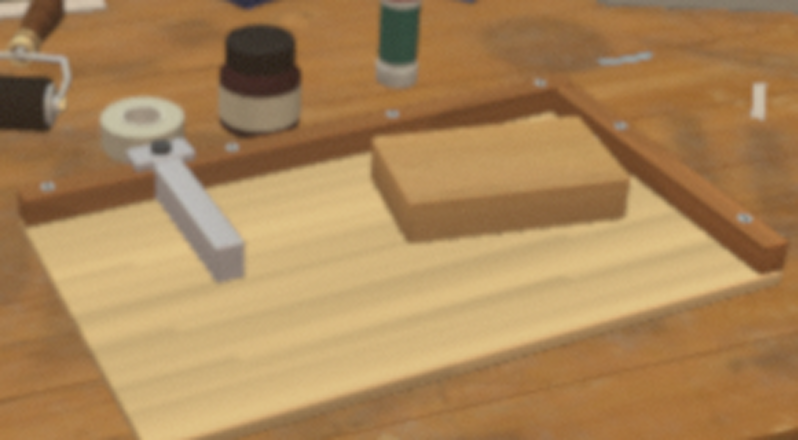

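The crops are clear. In the top crop, the plywood corners are at (178,14), (18,314), (558,598) and (710,282). The block's top corners are at (462,203), (383,303), (570,452) and (650,345), and the guide tip is at (208,210)-(234,222). The scene crop shows the block's top corners at (373,138), (580,117), (628,180) and (408,202).

```bash
cat >> h.py <<'E'
from scipy.optimize import least_squares
def W(p,L):
    L=np.array(L,float);c,s=np.cos(p[2]),np.sin(p[2])
    return np.c_[p[0]+c*L[:,0]-s*L[:,1],p[1]+s*L[:,0]+c*L[:,1],L[:,2]]
def fit(obs,x0):
    f=lambda p:np.concatenate([(proj(n,W(p,L))-np.array(px)).ravel() for n,L,px in obs])
    r=least_squares(f,x0);return r.x,f(r.x)
def T1(a):return np.array(a)/3.5+[160,200]-.36
def S1(a):return np.array(a)/2.75+[185,175]-.32
def tob(B,p):
    c,s=np.cos(B[2]),np.sin(B[2]);d=np.array(p[:2])-B[:2];return np.array([c*d[0]+s*d[1],-s*d[0]+c*d[1]])
def blockL(z=35):return [(35,61,z),(-35,61,z),(-35,-61,z),(35,-61,z)]
E
python3 - <<'E'
from h import *
bt=[(85,170,9),(-100,170,9),(-100,-155,9),(85,-155,9)]
ot=("top",bt,T1([(178,14),(18,314),(558,598),(710,282)]))
os=("scene",[bt[0],bt[1],bt[2]],S1([(28,225),(140,438),(755,272)]))
for o in ([ot],[os],[ot,os]):
    B,r=fit(o,[400,-270,-.45]);print("B",B,r.round(1))
kt=("top",blockL(),T1([(462,203),(383,303),(570,452),(650,345)]))
ks=("scene",blockL(),S1([(373,138),(408,202),(628,180),(580,117)]))
for o in ([kt],[ks],[kt,ks]):
    K,r=fit(o,[400,-300,-.6]);print("K",K,r.round(1))
print("block in board",tob(B,K),K[2]-B[2])
for n,p in (("top",T1([(208,210),(234,222)])),("scene",S1([(215,253),(243,240)]))):
    g=ray(n,p,32.5);print(n,[tob(B,q).round(1) for q in g])
np.save("B.npy",B)
s=ctrl.read_state();print(R.from_quat(s["tool_rot"],scalar_first=True).as_matrix().round(3))
E
```

```text
B [ 5.11563368e+02 -2.06782583e+02 -4.44294271e-01] [-0.3 -0.4 -0.9 -0.   0.1  0.7  1.1 -0.4]
B [ 5.15824216e+02 -2.10836762e+02 -4.54359652e-01] [-0.8 -1.2  0.6  0.4  0.   0.5]
B [ 5.13446523e+02 -2.08203517e+02 -4.50140442e-01] [ 0.9 -1.7 -0.1 -1.6  0.4 -0.   1.9 -0.8 -1.2  0.4  1.   2.7  0.8  1.6]
K [ 495.46607254 -278.57940935   -0.63672272] [ 0.4 -1.2 -0.9  0.9 -0.2  0.6  0.7 -0.3]
K [ 494.27337537 -278.80084424   -0.65629797] [-1.  -0.6 -0.4  0.3  1.4 -0.  -0.  -0.1]
K [ 494.80906321 -278.83312451   -0.64505178] [ 0.9 -1.  -0.7  0.9 -0.4  1.1  0.8  0.4 -1.4 -0.5 -0.3  0.4  1.1 -0.4
 -0.7 -0.4]
block in board [ 13.9494689 -71.7029194] -0.1949113384736853
top [array([-5.9, 98.6]), array([-5.1, 83.4])]
scene [array([ -9.5, 100.5]), array([-4.3, 83.6])]
[[ 0.893  0.449 -0.001]
 [ 0.449 -0.893  0.002]
 [ 0.    -0.002 -1.   ]]
```

```bash
cat >> h.py <<'E'
def go(x,y,z,yaw=None,B=None):
    "shift in the tool frame to board x,y,world z; then turn about tool z (deg) so that tool x is at yaw in board"
    B=np.load("B.npy") if B is None else B
    s=ctrl.read_state();M=R.from_quat(s["tool_rot"],scalar_first=True).as_matrix()
    t=W(B,[(x,y,z)])[0];d=M.T@(t-s["position"])
    a=np.degrees(np.arctan2(M[1,0],M[0,0])-B[2])
    print("t",round(s["time_s"],2),"board pos",tob(B,s["position"]).round(1),s["position"].round(1),"toolx yaw in board",a.round(2),"shift",d.round(1),"F",(M.T@s["ft_force"]).round(1))
E
python3 - <<'E'
from h import *
np.save("B.npy",[512.2,-207.2,-.447]);B=np.load("B.npy")
for nm,p,z in(("glue",(362,215),92),("jar",(303,204),57),("tape",(270,188),20)):
    g=ray("top",[p],z)[0];print(nm,tob(B,g).round(0))
go(-62,-72,90)
E
```

```text
glue [174. -97.]
jar [153.   6.]
tape [160.  79.]
t 0.1 board pos [-116.6 -370.6] [ 246.9 -491.   244.2] toolx yaw in board 52.3 shift [ 269.6 -139.1  154.6] F [-0.6  0.1 -0.3]
```

Call:
{"name": "arm_command", "arguments": {"moves": [[[30,-15.5,0],[0,0,0]],[[30,-15.5,0],[0,0,0]],[[30,-15.5,0],[0,0,0]],[[30,-15.5,0],[0,0,0]],[[30,-15.5,0],[0,0,0]],[[30,-15.5,0],[0,0,0]],[[30,-15.5,0],[0,0,0]],[[30,-15.5,0],[0,0,0]],[[30,-15.5,0],[0,0,0]],[[0,0,20],[0,0,8.7]],[[0,0,20],[0,0,8.7]],[[0,0,20],[0,0,8.7]],[[0,0,20],[0,0,8.7]],[[0,0,20],[0,0,8.7]],[[0,0,20],[0,0,8.7]],[[0,0,20],[0,0,0]],[[0,0,10],[0,0,0]],[[0,0,0],[0,0,0]]], "claw": -1}}

```text
time_s: 2.35
position: [425.1, -245.1, 94.4]
tool_rot: [-0.0, 0.975, -0.221, -0.001]
ft_force: [0.6, 0.2, 0.9]
grip_width: 85.4
finger_force: 0.0
```

Run:
```python
from h import *
go(-62,-72,26)
crop("scene",150,130,380,220,2.1,"pics/s2.png")
```

```text
t 2.35 board pos [-62.2 -71.9] [ 425.1 -245.1   94.4] toolx yaw in board 0.11 shift [ 0.3  0.2 68.4] F [ 0.4 -0.4 -0.9]
```

View pics/s2.png

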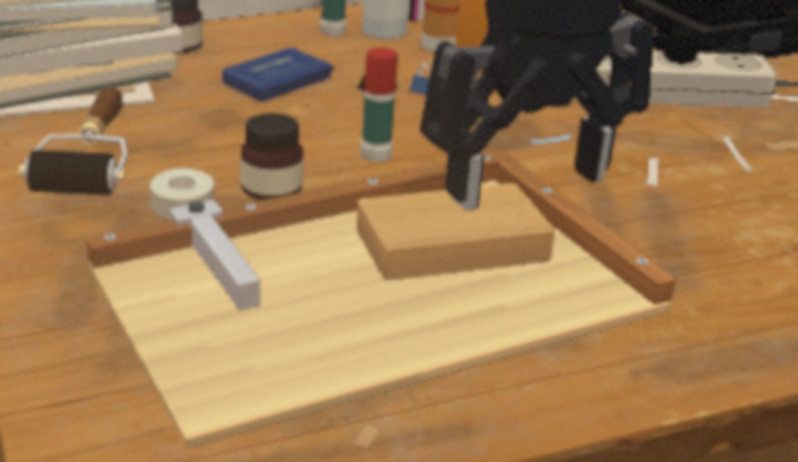

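The gripper is over the near side of the board, open. The left fingertip is at crop (470,205), clear of the block, and the fingers straddle the block's length.

Call:
{"name": "arm_command", "arguments": {"moves": [[[0,0,16],[0,0,0]],[[0,0,16],[0,0,0]],[[0,0,16],[0,0,0]],[[0,0,12],[0,0,0]],[[0,0,6],[0,0,0]],[[0,0,0],[0,0,0]]]}}

```text
time_s: 3.15
position: [425.4, -245.4, 28.8]
tool_rot: [-0.0, 0.975, -0.221, -0.0]
ft_force: [0.2, -0.1, 0.2]
grip_width: 85.1
finger_force: 0.0
```

Run:
```python
from h import *
B=np.load("B.npy")
for z in (80,93,100): print(z,proj("scene",W(B,[(-51,-29,z),(-73,-29,z),(-62,-29,z)])).round(0).tolist())
go(-62,-72,20)
```

```text
80 [[367.0, 232.0], [376.0, 240.0], [371.0, 236.0]]
93 [[367.0, 223.0], [377.0, 231.0], [372.0, 227.0]]
100 [[368.0, 219.0], [377.0, 226.0], [373.0, 223.0]]
t 3.15 board pos [-61.7 -71.9] [ 425.4 -245.4   28.8] toolx yaw in board 0.1 shift [-0.3  0.1  8.8] F [ 0.2 -0.  -0.2]
```

Call:
{"name": "arm_command", "arguments": {"moves": [[[0,0,5],[0,0,0]],[[0,0,5],[0,0,0]],[[8,0,0],[0,0,0]],[[4,0,0],[0,0,0]],[[4,0,0],[0,0,0]],[[4,0,0],[0,0,0]],[[4,0,0],[0,0,0]],[[4,0,0],[0,0,0]],[[4,0,0],[0,0,0]],[[4,0,0],[0,0,0]],[[4,0,0],[0,0,0]],[[4,0,0],[0,0,0]],[[4,0,0],[0,0,0]],[[4,0,0],[0,0,0]],[[4,0,0],[0,0,0]],[[2,0,0],[0,0,0]],[[0,0,0],[0,0,0]]]}}

```text
time_s: 5.28
position: [478.3, -270.7, 19.4]
tool_rot: [0.0, 0.975, -0.221, 0.0]
ft_force: [0.1, 0.3, -0.4]
grip_width: 85.4
finger_force: 0.0
```

Run:
```python
from h import *
go(4,-72,20)
crop("scene",150,130,380,220,2.1,"pics/s3.png")
```

```text
t 5.28 board pos [ -3.1 -71.9] [ 478.3 -270.7   19.4] toolx yaw in board 0.1 shift [ 7.1  0.1 -0.6] F [-0.1 -0.3  0.4]
```

View pics/s3.png

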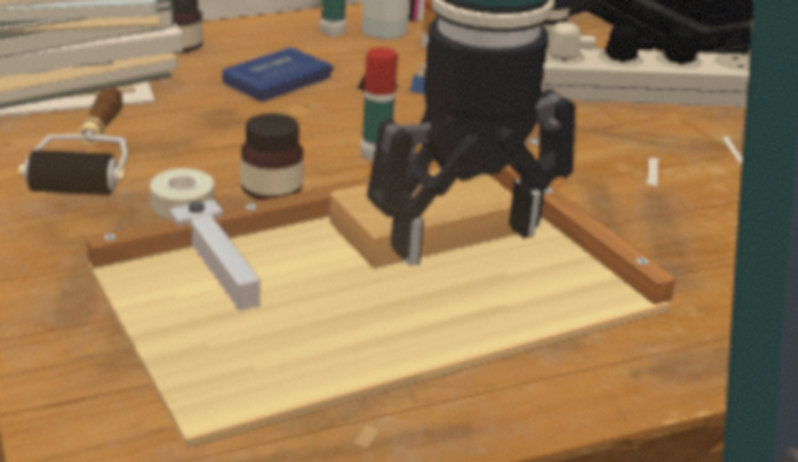

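The block is square on the fingers and nearly at the fence. Its left end corner is at crop (375,265).

Call:
{"name": "arm_command", "arguments": {"moves": [[[2,0,0],[0,0,0]],[[2,0,0],[0,0,0]],[[2,0,0],[0,0,0]]]}}

```text
time_s: 5.7
position: [483.4, -273.1, 19.4]
tool_rot: [0.0, 0.975, -0.221, -0.0]
ft_force: [-1.8, 0.4, 0.6]
grip_width: 85.1
finger_force: 0.7
```

Call:
{"name": "arm_command", "arguments": {"moves": [[[1.5,0,0],[0,0,0]],[[0,0,0],[0,0,0]]]}}

```text
time_s: 5.95
position: [483.5, -273.2, 19.1]
tool_rot: [-0.0, 0.975, -0.221, -0.002]
ft_force: [-5.3, 2.6, 3.6]
grip_width: 85.0
finger_force: 2.8
```

Call:
{"name": "arm_command", "arguments": {"moves": [[[1,0,0],[0,0,0]],[[0,0,0],[0,0,0]]]}}

```text
time_s: 6.2
position: [483.5, -273.2, 19.2]
tool_rot: [-0.001, 0.975, -0.22, -0.003]
ft_force: [-7.8, 3.5, 5.9]
grip_width: 85.5
finger_force: 4.2
```

Call:
{"name": "arm_command", "arguments": {"moves": [[[-12,0,0],[0,0,0]],[[-12,0,0],[0,0,0]],[[0,0,-20],[0,0,0]],[[0,0,-25],[0,0,0]],[[0,0,-25],[0,0,-10]],[[0,0,0],[0,0,-10]],[[0,0,0],[0,0,-10]],[[0,0,0],[0,0,-10]],[[0,0,0],[0,0,-10]],[[0,0,0],[0,0,-10]],[[0,0,0],[0,0,-10]],[[0,0,0],[0,0,-10]],[[0,0,0],[0,0,-10]],[[0,0,0],[0,0,0]]], "claw": 0.3}}

```text
time_s: 7.95
position: [463.7, -263.7, 89.3]
tool_rot: [0.0, 0.846, 0.533, 0.0]
ft_force: [-0.2, -0.2, -0.2]
grip_width: 30.0
finger_force: 0.0
```

Run:
```python
from h import *
B=np.load("B.npy")
print(tob(B,ray("scene",[(375/2.1+150,265/2.1+130)],9)[0]))
go(46,20,70);s=ctrl.read_state();print(s["grip_width"])
```

```text
[ 12.95930356 -11.07643723]
t 7.95 board pos [-19.3 -71.9] [ 463.7 -263.7   89.3] toolx yaw in board 89.98 shift [91.9 65.2 19.3] F [-0.3 -0.1  0.2]
29.992387602696983
```

Call:
{"name": "arm_command", "arguments": {"moves": [[[31,22,0],[0,0,0]],[[31,22,0],[0,0,0]],[[30,21,0],[0,0,0]],[[0,0,0],[0,0,0]],[[0,0,15],[0,0,0]],[[0,0,15],[0,0,0]],[[0,0,12],[0,0,0]],[[0,0,0],[0,0,0]]]}}

```text
time_s: 8.95
position: [560.6, -208.6, 45.1]
tool_rot: [-0.002, 0.846, 0.533, -0.001]
ft_force: [-0.0, 0.4, 0.3]
grip_width: 29.8
finger_force: 0.0
```

Run:
```python
from h import *
go(46,20,30)
crop("scene",240,150,200,150,4,"pics/s4.png")
```

```text
t 8.95 board pos [44.3 19.6] [ 560.6 -208.6   45.1] toolx yaw in board 90.04 shift [ 0.4  1.8 15.1] F [ 0.3 -0.2 -0.3]
```

View pics/s4.png

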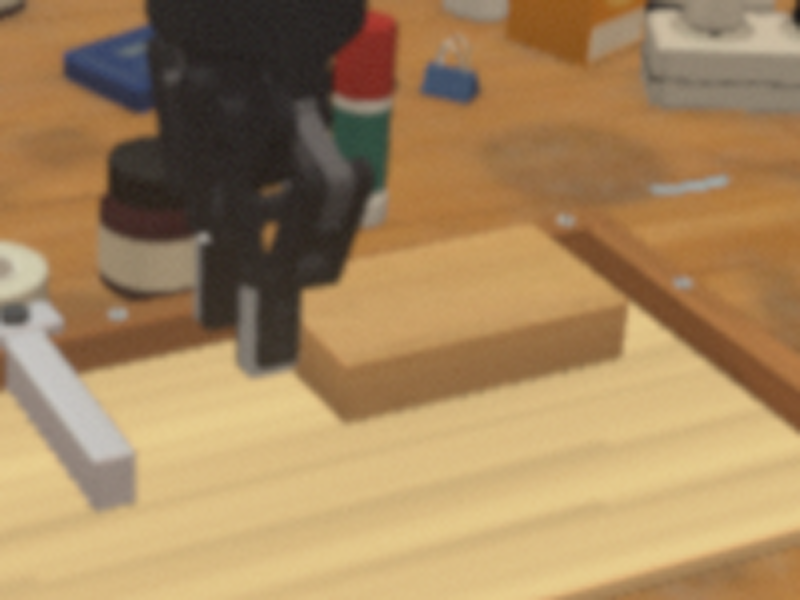

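The fingers are between the block's free end (crop 300-350, 300-420) and the guide, clear of both, with the near tip at (268,370). The block lies along the fence.

Call:
{"name": "arm_command", "arguments": {"moves": [[[0,0,9],[0,0,0]],[[0,0,9],[0,0,0]],[[-8,0,0],[0,0,0]],[[-4,0,0],[0,0,0]],[[-4,0,0],[0,0,0]],[[-4,0,0],[0,0,0]],[[-4,0,0],[0,0,0]],[[-4,0,0],[0,0,0]],[[-4,0,0],[0,0,0]],[[-4,0,0],[0,0,0]],[[0,0,0],[0,0,0]]]}}

```text
time_s: 10.38
position: [546.4, -241.9, 29.2]
tool_rot: [0.0, 0.846, 0.533, -0.0]
ft_force: [0.5, -0.7, 0.6]
grip_width: 30.1
finger_force: 0.0
```

Call:
{"name": "arm_command", "arguments": {"moves": [[[-2,0,0],[0,0,0]],[[-2,0,0],[0,0,0]]]}}

```text
time_s: 10.62
position: [544.9, -244.9, 29.1]
tool_rot: [-0.0, 0.846, 0.534, -0.0]
ft_force: [0.3, 0.6, -0.2]
grip_width: 30.3
finger_force: 0.5
```

Call:
{"name": "arm_command", "arguments": {"moves": [[[-2,0,0],[0,0,0]],[[0,0,0],[0,0,0]]]}}

```text
time_s: 10.88
position: [544.1, -246.3, 29.2]
tool_rot: [-0.0, 0.846, 0.534, 0.0]
ft_force: [0.8, 2.1, 0.4]
grip_width: 29.6
finger_force: 1.2
```

Run:
```python
from h import *
go(46,-22,27)
```

```text
t 10.88 board pos [ 45.7 -21.4] [ 544.1 -246.3   29.2] toolx yaw in board 90.1 shift [-0.6  0.3  2.2] F [ 2.2 -0.2 -0.4]
```

Call:
{"name": "arm_command", "arguments": {"moves": [[[-2,0,0],[0,0,0]],[[0,0,0],[0,0,0]]]}}

```text
time_s: 11.12
position: [544.0, -246.3, 29.2]
tool_rot: [-0.001, 0.846, 0.534, 0.002]
ft_force: [2.4, 5.6, -0.1]
grip_width: 30.1
finger_force: 3.7
```

Call:
{"name": "arm_command", "arguments": {"moves": [[[-2,0,0],[0,0,0]],[[0,0,0],[0,0,0]]]}}

```text
time_s: 11.38
position: [544.0, -246.4, 29.2]
tool_rot: [-0.002, 0.846, 0.534, 0.003]
ft_force: [4.4, 11.0, 0.6]
grip_width: 29.6
finger_force: 6.0
```

Run:
```python
from h import *
go(46,-22,27)
```

```text
t 11.38 board pos [ 45.6 -21.6] [ 544.  -246.4   29.2] toolx yaw in board 90.15 shift [-0.4  0.4  2.2] F [11.8 -0.8 -0.5]
```

Call:
{"name": "arm_command", "arguments": {"moves": [[[8,0,0],[0,0,0]],[[6,0,0],[0,0,0]],[[0,0,-20],[0,0,0]],[[0,0,-20],[0,0,0]],[[-12,-28,0],[0,0,0]],[[-28,-28,0],[0,0,0]],[[-28,-28,0],[0,0,0]],[[-14,0,0],[0,0,0]],[[0,0,20],[0,0,0]],[[0,0,20],[0,0,0]],[[0,8,0],[0,0,0]],[[0,0,0],[0,0,0]]]}}

```text
time_s: 12.88
position: [446.1, -280.0, 30.2]
tool_rot: [0.001, 0.846, 0.534, 0.0]
ft_force: [-0.6, 0.6, 0.3]
grip_width: 30.1
finger_force: 0.0
```

Run:
```python
from h import *
go(-14,-92,28)
crop("scene",290,150,200,150,4,"pics/s5.png")
```

```text
t 12.88 board pos [-28.2 -94.2] [ 446.1 -280.    30.2] toolx yaw in board 90.11 shift [ 2.2 14.2  2.3] F [ 0.3 -0.8 -0.3]
```

View pics/s5.png

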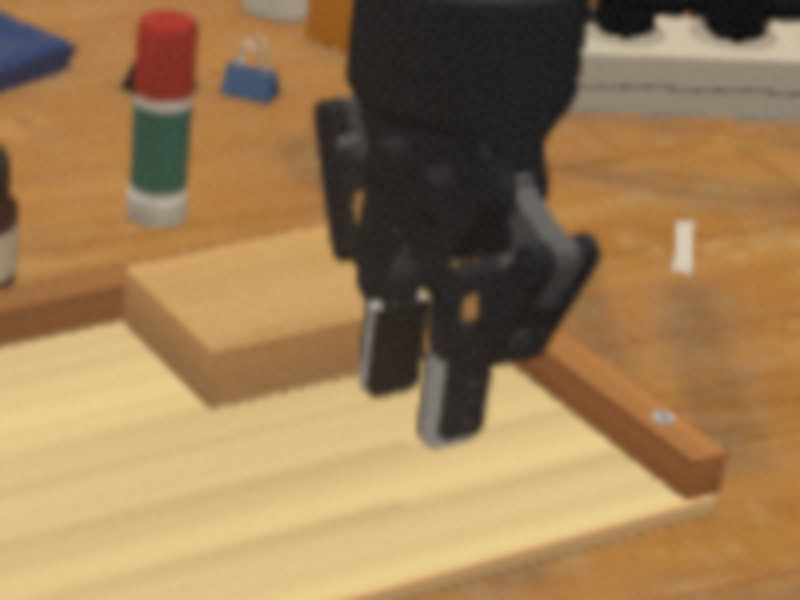

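The block is up against the fence and stop, with its free-end corner at crop (215,405). The fingers stand beside its long side without touching it. Next is a light press to the fence.

Call:
{"name": "arm_command", "arguments": {"moves": [[[0,4,0],[0,0,0]],[[0,4,0],[0,0,0]],[[0,3,0],[0,0,0]],[[0,2,0],[0,0,0]],[[0,0,0],[0,0,0]]]}}

```text
time_s: 13.55
position: [456.4, -284.6, 29.3]
tool_rot: [0.0, 0.846, 0.534, -0.0]
ft_force: [-0.9, -0.1, 0.4]
grip_width: 29.9
finger_force: 0.0
```

Call:
{"name": "arm_command", "arguments": {"moves": [[[0,2,0],[0,0,0]],[[0,0,0],[0,0,0]]]}}

```text
time_s: 13.8
position: [458.1, -285.4, 29.2]
tool_rot: [-0.0, 0.846, 0.534, -0.0]
ft_force: [-0.2, 0.4, -0.2]
grip_width: 30.1
finger_force: 0.0
```

Call:
{"name": "arm_command", "arguments": {"moves": [[[0,2,0],[0,0,0]],[[0,0,0],[0,0,0]]]}}

```text
time_s: 14.05
position: [458.3, -285.5, 29.3]
tool_rot: [-0.002, 0.846, 0.534, -0.001]
ft_force: [-6.0, 1.9, 4.9]
grip_width: 30.1
finger_force: 3.2
```

Call:
{"name": "arm_command", "arguments": {"moves": [[[0,2,0],[0,0,0]],[[0,0,0],[0,0,0]]]}}

```text
time_s: 14.3
position: [458.4, -285.5, 29.4]
tool_rot: [-0.004, 0.846, 0.534, -0.002]
ft_force: [-11.1, 5.2, 9.9]
grip_width: 29.5
finger_force: 6.3
```

Call:
{"name": "arm_command", "arguments": {"moves": [[[0,-10,0],[0,0,0]],[[0,-8,0],[0,0,0]],[[0,0,-25],[0,0,0]],[[0,0,-25],[0,0,0]],[[30,10,0],[0,0,0]],[[30,10,0],[0,0,0]],[[30,10,0],[0,0,0]],[[30,10,0],[0,0,0]],[[30,10,0],[0,0,0]],[[30,10,0],[0,0,0]],[[30,10,0],[0,0,0]],[[10,0,0],[0,0,0]],[[0,0,0],[0,0,0]]]}}

```text
time_s: 15.92
position: [603.0, -110.7, 79.0]
tool_rot: [-0.0, 0.846, 0.534, -0.0]
ft_force: [-0.1, -1.3, -0.2]
grip_width: 29.9
finger_force: 0.0
```

Run:
```python
from h import *
go(36,124,28)
B=np.load("B.npy")
im=cams.grab_frame("scene")
cv2.imwrite("pics/s6.png",cv2.resize(im[130:340,170:450,::-1],None,fx=2.8,fy=2.8,interpolation=cv2.INTER_CUBIC))
# seated prediction
print((proj("scene",W(B,[(15,-33,9),(15,-33,35),(85,-33,35),(15,-155,35),(40,-33,21)]))-[170,130])*2.8)
```

```text
t 15.93 board pos [ 40.2 126.3] [ 603.  -110.7   79. ] toolx yaw in board 90.16 shift [-2.2 -4.2 51. ] F [-1.2  0.5  0.2]
[[479.05882025 342.61566731]
 [482.16261684 300.05209368]
 [419.80893519 240.3368068 ]
 [678.50686244 255.86403799]
 [457.418993   300.43831469]]
```

View pics/s6.png

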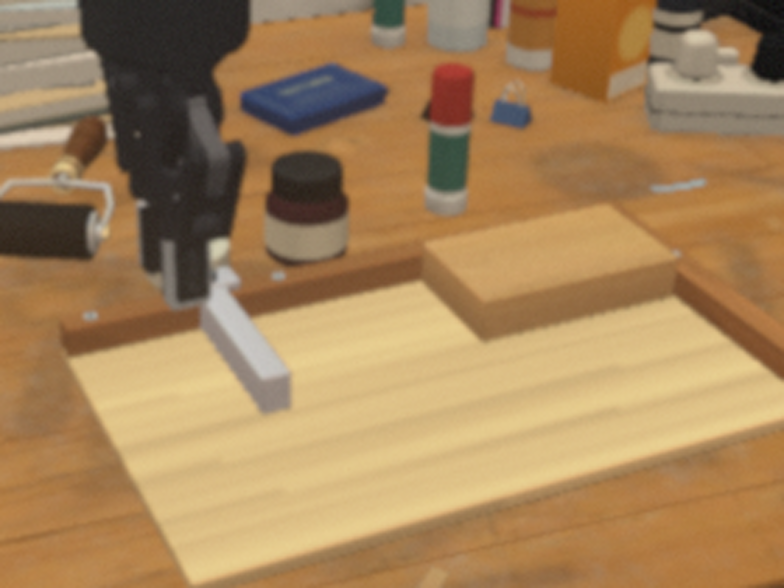

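The block sits in the corner, with its free-end bottom corner at crop (487,340). The guide is at (245,350), the gripper is above and behind its outer face, and the jar, glue stick and tape are undisturbed.

Call:
{"name": "arm_command", "arguments": {"moves": [[[0,-5,17],[0,0,0]],[[0,0,17],[0,0,0]],[[0,0,16],[0,0,0]],[[-6,0,0],[0,0,0]],[[-4,0,0],[0,0,0]],[[-4,0,0],[0,0,0]],[[-4,0,0],[0,0,0]],[[-5,0,0],[0,0,0]],[[-5,0,0],[0,0,0]],[[-5,0,0],[0,0,0]],[[-5,0,0],[0,0,0]],[[-5,0,0],[0,0,0]],[[0,0,0],[0,0,0]]]}}

```text
time_s: 17.6
position: [579.8, -148.2, 29.1]
tool_rot: [-0.0, 0.846, 0.533, -0.001]
ft_force: [-0.2, 0.3, -0.1]
grip_width: 29.9
finger_force: 0.0
```

Run:
```python
from h import *
go(36,-6,29)
```

```text
t 17.6 board pos [35.4 82.4] [ 579.8 -148.2   29.1] toolx yaw in board 90.06 shift [-88.4   0.5   0.1] F [ 0.2 -0.3  0.1]
```

Call:
{"name": "arm_command", "arguments": {"moves": [[[-5,0,0],[0,0,0]],[[-5,0,0],[0,0,0]],[[-5,0,0],[0,0,0]],[[-5,0,0],[0,0,0]],[[-5,0,0],[0,0,0]],[[-5,0,0],[0,0,0]],[[-5,0,0],[0,0,0]],[[-5,0,0],[0,0,0]],[[-5,0,0],[0,0,0]],[[-5,0,0],[0,0,0]],[[-5,0,0],[0,0,0]],[[-5,0,0],[0,0,0]],[[-5,0,0],[0,0,0]],[[-5,0,0],[0,0,0]],[[-4,0,0],[0,0,0]],[[-4,0,0],[0,0,0]],[[-3,0,0],[0,0,0]],[[-2,0,0],[0,0,0]],[[0,0,0],[0,0,0]]]}}

```text
time_s: 19.98
position: [544.6, -223.0, 29.5]
tool_rot: [0.0, 0.846, 0.533, -0.0]
ft_force: [-0.3, 0.9, -0.8]
grip_width: 29.9
finger_force: 0.0
```

Call:
{"name": "arm_command", "arguments": {"moves": [[[-2,0,0],[0,0,0]],[[-1,0,0],[0,0,0]],[[0,0,0],[0,0,0]]]}}

```text
time_s: 20.35
position: [543.5, -225.4, 29.5]
tool_rot: [0.0, 0.846, 0.534, 0.0]
ft_force: [1.1, 0.6, 0.5]
grip_width: 30.1
finger_force: 0.4
```

Call:
{"name": "arm_command", "arguments": {"moves": [[[-2,0,0],[0,0,0]],[[0,0,0],[0,0,0]]]}}

```text
time_s: 20.6
position: [542.5, -227.3, 29.5]
tool_rot: [0.0, 0.846, 0.533, -0.0]
ft_force: [0.8, 0.1, 0.3]
grip_width: 30.3
finger_force: 0.3
```

Run:
```python
from h import *
go(36,-6,29)
```

```text
t 20.6 board pos [36.1 -5. ] [ 542.5 -227.3   29.5] toolx yaw in board 90.09 shift [-1.  -0.1  0.5] F [ 0.4  0.7 -0.3]
```

Call:
{"name": "arm_command", "arguments": {"moves": [[[-1.5,0,0],[0,0,0]],[[0,0,0],[0,0,0]]]}}

```text
time_s: 20.85
position: [542.3, -227.8, 29.5]
tool_rot: [-0.0, 0.846, 0.534, 0.001]
ft_force: [1.6, 4.2, 0.8]
grip_width: 30.2
finger_force: 2.2
```

Call:
{"name": "arm_command", "arguments": {"moves": [[[-1.5,0,0],[0,0,0]],[[0,0,0],[0,0,0]]]}}

```text
time_s: 21.1
position: [542.3, -227.8, 29.5]
tool_rot: [-0.001, 0.846, 0.534, 0.002]
ft_force: [3.5, 7.2, 1.5]
grip_width: 29.9
finger_force: 4.1
```

Call:
{"name": "arm_command", "arguments": {"moves": [[[-1.5,0,0],[0,0,0]],[[0,0,0],[0,0,0]]]}}

```text
time_s: 21.35
position: [542.3, -227.8, 29.6]
tool_rot: [-0.001, 0.846, 0.534, 0.003]
ft_force: [5.7, 10.1, 1.5]
grip_width: 29.7
finger_force: 5.8
```

The guide stopped 16 mm (its own thickness) behind where the fingertips stopped on the seated block. I'll retract and check.

Call:
{"name": "arm_command", "arguments": {"moves": [[[6,0,0],[0,0,0]],[[12,0,0],[0,0,0]],[[12,0,0],[0,0,0]],[[0,0,-25],[0,0,0]],[[0,0,-30],[0,0,0]],[[0,0,-40],[0,0,0]],[[20,-30,-20],[0,0,0]],[[20,-40,0],[0,0,0]],[[20,-40,0],[0,0,0]],[[20,-40,0],[0,0,0]],[[20,-30,0],[0,0,0]],[[0,0,0],[0,0,0]]]}}

```text
time_s: 22.85
position: [433.0, -34.5, 144.4]
tool_rot: [0.0, 0.845, 0.535, 0.0]
ft_force: [0.0, -0.5, 0.0]
grip_width: 29.8
finger_force: 0.0
```

Run:
```python
from h import *
a=cams.grab_frame("scene")[150:300,280:480,::-1];b=cams.grab_frame("top")[200:350,200:400,::-1]
cv2.imwrite("pics/f.png",cv2.resize(np.vstack([a,b]),None,fx=2,fy=2,interpolation=cv2.INTER_CUBIC))
go(0,0,100)
```

```text
t 22.95 board pos [-144.1  120.5] [434.3 -36.2 144.6] toolx yaw in board 90.15 shift [-120.9  143.8   44.9] F [0.2 0.2 0.3]
```

View pics/f.png

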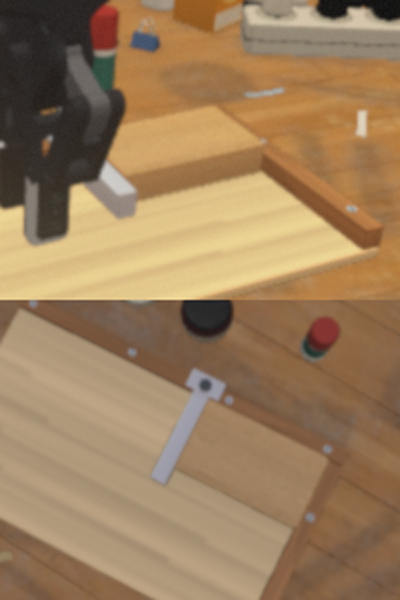

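The combined picture shows the block flush to the fence and stop, with its far corner at (328,455) in the lower half. The guide at (180,440) rests against the block's free end, and the jar and glue stick haven't moved.

```bash
python3 -c "
from station import ctrl
print(ctrl.job_done())"
```

```text
the job is handed in; nothing more can be done
None
```

The job is handed in at about 23 s: the block is flush against the fence and home on the end stop, the side guide rests against its free end, and the jar, glue stick and tape roll were not touched.

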